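# Back off the ratchet jaw of the bolt holding fixture

### The arm

A 6-joint arm with a two-finger parallel gripper is mounted at the origin on the work surface. World frame = base frame: x ahead of the robot, y to its left, z up, the work surface at z = 0. Lengths are in m, angles in rad, forces in N, time in s.
With the tool pointing down it reaches from about 0.3 to 1 m from the base axis. Payload 5.1 kg.
Tool frame: the origin (TCP) lies between the finger pads; the fingertips stand arm.tip_extent ahead of it and the grasp point (between the pads) lies 6 mm ahead of it (arm.tip_extent is the distance from the TCP to the fingertips, in m); z points along the fingers, y is the direction in which the jaws open and shut (so a half turn about z gives the same grasp; the last joint's range is limited). The gripper opens to 95 mm and grips with 3 to 60 N. Pads are 20 mm wide; open, the fingers measure 119 mm over their backs; the gripper's body (75 mm by 180 mm) begins 59 mm behind the grasp point.
Start: joints at [-0.083, 0.124, 1.65, -0, 1.367, -0.083], TCP at [0.65, -0, 0.24] pointing down, gripper open.
Joint ranges: [-2.61, 2.61], [-1.02, 2.33], [0.03, 2.71], [-1.35, 4.49], [0.32, 2.68], [-2.91, 2.91]. Speed limits (rad/s): [2.57, 2.57, 3.14, 3.14, 3.14, 3.14].

### API

Orientations are given as a rotation vector (axis times angle).
In Python, from rig import arm gives the robot as it stands.
- The arm moves only by the tool carry_out, never from a script. Its argument "moves" is one flat list of numbers, 7 for each row, row after row: the shift along the tool's x, y, z in mm, then the turn, a rotation vector about the tool's x, y, z in degrees, then the opening, from -1 (shut) to 1 (fully open). A call has 1 to 5 rows; each row shifts and turns the commanded pose from where the row before left it, along the tool's axes as they then stand; what a row does not reach is not made up. A row lasts 1/10 s, in which the tool goes at most 50 mm and 8.59 degrees, less where a joint would pass 70% of its speed; a pose out of reach is approached as far as the arm can. A call with a gripper value outside its range is refused whole. The fingers move at their own pace and stop on an object; "grip_force" is the grip in N (left out, the last holds). Time passes only in rows, so rows that do not move let the fingers close. It gives the time, the measured TCP pose, the force and the opening at its end, in the units of the state.
- arm.sense(): the state, without advancing time (a new reading comes with each control period).
- arm.get_image(name): name is "scene" or "side" or "wrist"; returns (picture, depth): 420x560x3 uint8, blue, green, red; 420x560 float32, m along the optical axis (not along the pixel's ray), 0 where there is no reading.
- arm.camera_model(name): a dict with "fx", "fy", "cx", "cy" (pixels), "rvec" (rotation vector, rad) and "tvec" (3), from world to camera coordinates, as OpenCV has them. Camera axes: x right, y down, z forward; pixel columns grow to the right and rows downward; lengths in m; the calibration is good to about 2 mm. A picture is of the moment at which its call begins: read the wrist's pose just before it. camera_model takes no time and is no camera call; for the wrist camera it gives the pose at the moment of the call.
- arm.hand_in(): hands the job in, once; it reports no verdict.
Trained networks look in the newest picture that a camera, given by its name, has taken for a name from the list of things; names that differ only in an ending like _2 or _b are one class to them, and where a whole thing is asked for, a point or a joint stands for the part that bears it (a point fixed in the world has none). Each returns a list of dicts, best first, with "score" (0 to 1); they miss things now and then, are a little off and sometimes report something else, mostly with a low value. They report only what shows in the picture. A call takes as long as a camera call.
- arm.trace(label, camera): "region" (420x560 bool, what is visible of it) and "extent" ([centre column, centre row, width, height] in pixels, round what is visible of it).
The state is a dict: "time": time; "joint_pos": joint angles; "joint_velocities": joint speeds; "effort": joint torques, N m; "tcp_pos": TCP position; "orientation": TCP orientation; "force": force on the tool from outside, world axes, zero at the start; "ft_torque": the same for the moment, N m; "width": finger opening in m.
Only numpy, scipy, OpenCV 4.12 (cv2) and the standard library are available. Lean on these libraries where they do the work, as an engineer would, in place of code of your own. Each camera call takes 0.05 s, during which the arm holds its last target.

### The job

The inspected hub bolt is held in the bench fixture by the ratchet jaw. With a fingertip press down the release pad on the sliding jaw and, keeping it pressed, push the jaw back along its bar, away from the bolt, until it is right up against the stop collar; then let the pad spring up and move clear. Leave the bolt lying on its rests and the loose parts and tools around the fixture where they are.

Things in the scene. Friction and masses are not known exactly. Their poses are not given: they have to be found in the camera images.
- release_pad (a point): top centre of the jaw's thumb release: ribbed dark steel pad, 40 mm along the bar, 34 mm across, facing up, 64 mm above the table when up. A spring plunger going straight down 9 mm (about 2 N to start, 5 N fully down) that springs up when let go. The point moves with it. y axis: BACK along the bar (from the bolt to the stop collar, the way the jaw is to go); z up
- rear_post (a point): on the sliding jaw: centre of the front face of its rear post, 22 mm behind the pad centre; post 36 mm wide, top 80 mm above the table. The pad lies in a saddle, open at both sides, 44 mm long between this post and the jaw's front upright (top 88 mm), so a fingertip on the pad can push the jaw by this post. y axis: back along the bar
- release (a joint): how far the pad is pressed, m: 0 up, 0.009 fully down. From 0.005 on the pawl is clear of the teeth, and while the pad is kept down the jaw slides (friction a few N); with the pad up the ratchet stops the jaw from going back. Let go, the pad may rest up to 4 mm low, its pawl on a tooth
- jaw (a joint): how far back the sliding jaw stands along the bar, m (machined aluminium carriage on the toothed bar, 86 mm long along the bar, 88 mm tall); grows as it goes back, away from the bolt; starts at 0 to 0.012
- jaw_heel (a point): centre of the jaw's flat rear end face, which meets the stop collar; 31 mm above the table, 50 mm behind the pad centre. y axis: back along the bar
- collar_face (a point): centre, 31 mm above the table, of the face turned to the jaw of the stop collar: fixed aluminium block clamped on the bar behind the jaw, 38 mm wide, 16 mm thick, 58 mm tall with a screw on top (66 mm). y axis: back along the bar. The jaw is home when its heel touches this face; the way to go is 60 to 112 mm
- fixture: bolt holding fixture, fixed to the table: grey bed plate 96 x 460 x 10 mm, from y = -275 to +185 mm, with headstock (92 mm tall) at its -y end, two V rests, a steel bar 12 mm wide (top at 48 mm, ratchet teeth underneath). Origin on the table under the bar; y axis back along the bar
- hub_bolt: the held hub bolt: shiny steel hex-head bolt, shank 24 mm thick, 110 mm long, head 15 mm thick, 41 mm across corners, lying loose on the V rests along the bar, head to the headstock; a spring nose on the jaw (16 mm travel, 1 to 3 N) bears on its tip. Origin on its axis half-way along the shank, 72 mm above the table; y axis head to tip
- spare_bolt_mid (a point): spare hex-head bolt, shiny steel, standing on its head (head 36 mm across corners, shank 20 mm thick, 82 mm tall); point at its centre, half-way up
- dome_nut_mid (a point): bronze dome (acorn) nut standing on its flat face, 37 mm across corners, 36 mm tall; point at its centre, half-way up
- sleeve_mid (a point): white nylon sleeve standing on end, 34 mm outside, 42 mm tall; point at its centre, half-way up
- hex_key_mid (a point): black L-shaped hex key lying flat, about 98 x 42 mm, 8 mm thick; point at its centre, half-way up
- ring_gauge_mid (a point): dark steel ring gauge lying flat, 58 mm across, 18 mm thick; point at its centre, half-way up
- caliper_mid (a point): digital caliper lying flat, about 185 mm long, 12 mm thick; point at its centre, half-way up

How it is judged:
On the way, in this order (a step that is already met when the one before it is completed fails the run):
1. the release pad is pressed down by the fingers (value of joint release above 0.005 m and contact force between the fingers and release above 0.3 N), for 0.1 s.
2. the jaw has been pushed back against the stop collar (y of jaw_heel in the frame of collar_face above -0.005 m), for 0.1 s.
At the end, for the whole second after the job is handed in: The jaw's heel is within 5 mm of the stop collar and at rest, the release pad is up again (pressed less than 5 mm), the hub bolt lies on its rests within 10 mm of where it was and every loose thing on the table is within 15 mm of where it stood (y of jaw_heel in the frame of collar_face above -0.005 m and value of joint release below 0.005 m and velocity of joint jaw below 0.01 m/s and distance of hub_bolt from where it was at the start of the episode below 0.01 m and linear speed of hub_bolt below 0.02 m/s and distance of each of spare_bolt_mid, dome_nut_mid, sleeve_mid, hex_key_mid, ring_gauge_mid, caliper_mid from where it was at the start of the episode below 0.015 m); the robot touches nothing.
It fails at once if the hub bolt is lifted, carried or shoved (more than 10 mm) (distance of hub_bolt from where it was at the start of the episode above 0.01 m).
It fails at once if a loose thing on the table is lifted, knocked or moved (more than 15 mm) (distance of any of spare_bolt_mid, dome_nut_mid, sleeve_mid, hex_key_mid, ring_gauge_mid, caliper_mid from where it was at the start of the episode above 0.015 m).
It also fails if it takes over 38 s, if anything falls off the work surface, if the arm or the gripper's body presses on something with over 40 N, if the wrist force passes 120 N, or if a joint passes its speed limit or range.

## Working session

There is one attempt and no reset: what is moved stays moved. The work goes in short steps, Python scripts to look and compute and a tool call to move; the robot and the scene stay as the last step left them, time stands still between calls to the robot, and variables do not carry over. Pictures are saved under pics/ and viewed, and the job is handed in when it is done.

Besides the shell and the picture viewer there is one more tool, called after ">>>" as name(argument=value, ...) on one line, values as JSON. carry_out: Moves the arm, as the interface text tells. Its arguments: {"type":"object","properties":{"moves":{"type":"array"},"grip_force":{"type":"number"}},"required":["moves"]}

```bash
mkdir -p pics; ls; python3 - <<'E'
from rig import arm
import cv2, numpy as np
s=arm.sense(); print({k:np.round(v,3) for k,v in s.items()}); print(arm.tip_extent)
for n in ["scene","side","wrist"]:
    im,d=arm.get_image(n); cv2.imwrite(f"pics/{n}0.png",im); np.save(f"pics/{n}0_d.npy",d)
    print(n,{k:np.round(v,3) for k,v in arm.camera_model(n).items()})
E
```

```text
pics
{'time': np.float64(0.0), 'joint_pos': array([-0.083,  0.125,  1.652, -0.   ,  1.368, -0.083]), 'joint_velocities': array([ 0.001,  0.   ,  0.002, -0.001,  0.002,  0.001]), 'effort': array([-1.0000e-03, -4.1760e+01, -3.5994e+01,  7.7000e-02,  4.9000e-02,
       -0.0000e+00]), 'tcp_pos': array([ 0.649, -0.   ,  0.238]), 'orientation': array([-2.22e+00, -2.22e+00,  2.00e-03]), 'force': array([-0.263,  0.394,  0.024]), 'ft_torque': array([ 0.097, -0.014,  0.024]), 'width': np.float64(0.095)}
0.025
scene {'fx': np.float64(524.406), 'fy': np.float64(524.406), 'cx': np.float64(280.297), 'cy': np.float64(212.202), 'rvec': array([ 1.997,  1.556, -0.545]), 'tvec': array([-0.158, -0.374,  1.364])}
side {'fx': np.float64(394.971), 'fy': np.float64(394.971), 'cx': np.float64(278.641), 'cy': np.float64(203.036), 'rvec': array([ 2.039, -0.523,  0.328]), 'tvec': array([-0.498,  0.182,  0.509])}
wrist {'fx': np.float64(352.553), 'fy': np.float64(352.553), 'cx': np.float64(277.557), 'cy': np.float64(206.441), 'rvec': array([-2.856,  0.   ,  0.004]), 'tvec': array([-0.649, -0.033,  0.394])}
```

View pics/scene0.png

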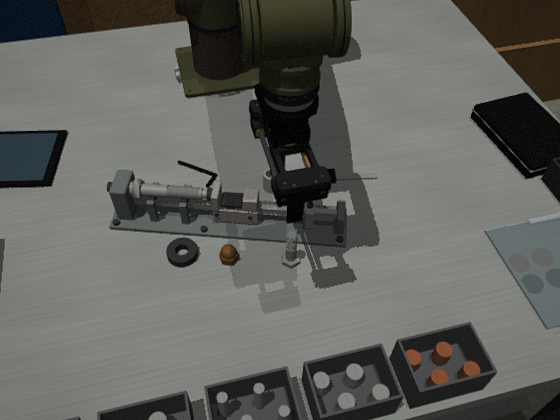

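View pics/side0.png

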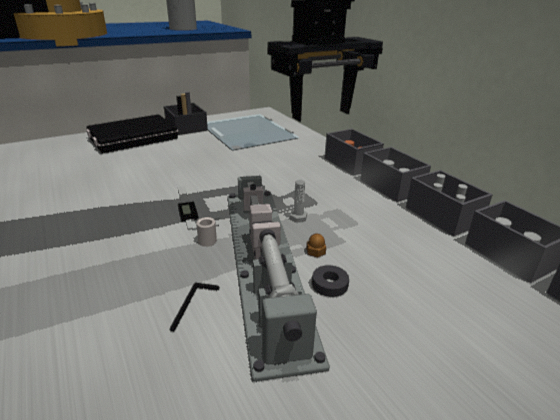

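View pics/wrist0.png

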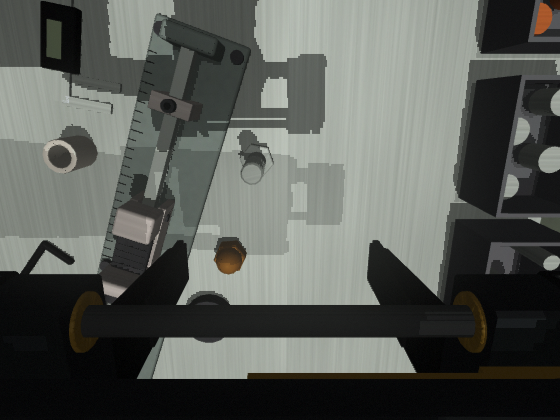

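The scene view shows the fixture running from the headstock at (122,195) to the end block at (340,215). The jaw is at about (235,205), and the gripper partly hides the collar near (295,210). The wrist view shows the collar at (177,105) and the jaw's rear post at (135,222).

```bash
cat > h.py <<'E'
import numpy as np, cv2
from rig import arm
def cam(n):
    m=arm.camera_model(n); R=cv2.Rodrigues(np.array(m["rvec"],float))[0]; t=np.array(m["tvec"],float).reshape(3)
    K=np.array([[m["fx"],0,m["cx"]],[0,m["fy"],m["cy"]],[0,0,1.]]); return K,R,t
def deproj(c,u,v,d):
    K,R,t=c; p=np.linalg.inv(K)@np.vstack([u,v,np.ones_like(u,dtype=float)])*d
    return (R.T@(p-t[:,None])).T
def atz(c,u,v,z):
    K,R,t=c; r=R.T@np.linalg.inv(K)@np.array([u,v,1.]); o=-R.T@t; return o+r*(z-o[2])/r[2]
def proj(c,P):
    K,R,t=c; q=K@(R@np.asarray(P,float).reshape(-1,3).T+t[:,None]); return (q[:2]/q[2]).T
E
python3 - <<'E'
from h import *
for n in ["scene","side","wrist"]:
    im,d=arm.get_image(n); c=cam(n)
    vis=im.copy()
    for l in ["release_pad","rear_post","jaw_heel","collar_face","fixture","hub_bolt","spare_bolt_mid","dome_nut_mid","sleeve_mid"]:
        r=arm.trace(l,n)
        for q in r[:2]:
            v,u=np.nonzero(q["region"]&(d>0))
            if len(u)==0: continue
            P=deproj(c,u,v,d[v,u]); 
            print(n,l,round(q["score"],2),np.round(q["extent"]),len(u),"med",np.round(np.median(P,0),3),"p2",np.round(np.percentile(P,2,0),3),"p98",np.round(np.percentile(P,98,0),3))
    cv2.imwrite(f"pics/{n}1.png",im)
print(arm.sense()["time"])
E
```

```text
scene release_pad 0.59 [231. 202.  19.  12.] 346 med [ 0.507 -0.065  0.063] p2 [ 0.485 -0.085  0.046] p98 [ 0.524 -0.044  0.066]
scene rear_post 0.75 [231. 202.  63.  42.] 1621 med [ 0.515 -0.065  0.063] p2 [ 0.483 -0.116  0.017] p98 [ 0.537 -0.02   0.088]
scene rear_post 0.43 [198. 175.  38.  28.] 186 med [ 0.369 -0.096  0.006] p2 [ 0.328 -0.141 -0.002] p98 [ 0.405 -0.078  0.01 ]
scene jaw_heel 0.63 [228. 204.  64.  44.] 1697 med [ 0.515 -0.065  0.063] p2 [ 0.481 -0.117  0.015] p98 [ 0.537 -0.019  0.088]
scene collar_face 0.78 [307. 216.   4.  27.] 235 med [0.568 0.073 0.054] p2 [0.542 0.064 0.014] p98 [0.574 0.086 0.067]
scene collar_face 0.58 [181. 254.  32.  31.] 773 med [ 0.57  -0.173  0.016] p2 [ 0.539 -0.199 -0.002] p98 [ 0.594 -0.146  0.02 ]
scene fixture 0.85 [227. 208. 236.  77.] 9211 med [ 0.514 -0.088  0.012] p2 [ 0.432 -0.28   0.005] p98 [0.605 0.132 0.091]
scene hub_bolt 0.76 [164. 191.  63.  21.] 924 med [ 0.466 -0.19   0.08 ] p2 [ 0.439 -0.24   0.055] p98 [ 0.492 -0.125  0.09 ]
scene hub_bolt 0.66 [230. 205.  58.  40.] 1704 med [ 0.515 -0.064  0.062] p2 [ 0.481 -0.116
[... 3242 characters left out ...]
.538 0.029 0.012] p2 [ 0.464 -0.104  0.01 ] p98 [0.607 0.141 0.083]
wrist hub_bolt 0.56 [210. 317.  38.  50.] 366 med [ 0.567 -0.147  0.015] p2 [ 0.547 -0.199  0.002] p98 [ 0.586 -0.144  0.021]
wrist spare_bolt_mid 0.68 [256. 164.  34.  44.] 1003 med [0.628 0.025 0.049] p2 [0.611 0.006 0.002] p98 [0.641 0.036 0.085]
wrist dome_nut_mid 0.56 [229. 258.  34.  36.] 819 med [ 0.596 -0.083  0.029] p2 [ 0.579 -0.103  0.002] p98 [ 0.61  -0.074  0.038]
wrist sleeve_mid 0.91 [ 70. 154.  56.  40.] 1564 med [0.444 0.031 0.035] p2 [0.423 0.016 0.005] p98 [0.454 0.046 0.045]
wrist sleeve_mid 0.39 [208. 318.  32.  45.] 366 med [ 0.568 -0.147  0.015] p2 [ 0.548 -0.198  0.003] p98 [ 0.587 -0.143  0.021]
1.65
```

```bash
python3 - <<'E'
from h import *
for n in ["scene","wrist","side"]:
    im,d=arm.get_image(n); c=cam(n)
    fx=arm.trace("fixture",n)[0]["region"]
    v,u=np.nonzero(fx&(d>0)); P=deproj(c,u,v,d[v,u])
    B=P[(P[:,2]>0.004)&(P[:,2]<0.018)]
    r=cv2.minAreaRect((B[:,:2]*1000).astype(np.float32)); print(n,"bed",r)
    for l in ["release_pad","collar_face","jaw_heel"]:
        for q in arm.trace(l,n)[:1]:
            m=q["region"]&(d>0); v,u=np.nonzero(m); P=deproj(c,u,v,d[v,u])
            if l=="collar_face": T=P[(P[:,2]>0.054)&(P[:,2]<0.062)]
            elif l=="release_pad": T=P[(P[:,2]>0.058)&(P[:,2]<0.07)]
            else: 
                T=P[(P[:,2]>0.075)&(P[:,2]<0.084)]
                T2=P[P[:,2]>=0.084]
                if len(T2)>5:print(n,"upright",cv2.minAreaRect((T2[:,:2]*1000).astype(np.float32)),T2.mean(0).round(4))
            if len(T)>5: print(n,l,cv2.minAreaRect((T[:,:2]*1000).astype(np.float32)),T.mean(0).round(4),len(T))
im=cv2.imread("pics/wrist1.png"); cv2.imwrite("pics/wz.png",cv2.resize(im[0:310,60:270],None,fx=1.9,fy=1.9,interpolation=2))
im=cv2.imread("pics/scene1.png"); cv2.imwrite("pics/sz.png",cv2.resize(im[150:270,100:360],None,fx=3,fy=3,interpolation=2))
E
```

```text
scene bed ((503.0689697265625, -70.146240234375), (459.75732421875, 100.03096771240234), 71.16336059570312)
scene release_pad ((504.4368896484375, -63.32938003540039), (40.08933639526367, 36.80435562133789), 70.43440246582031) [ 0.5066 -0.0637  0.063 ] 304
scene collar_face ((555.8495483398438, 76.84282684326172), (15.426015853881836, 36.16313552856445), 73.77395629882812) [0.5602 0.0751 0.0579] 86
wrist bed ((507.7277526855469, -52.01377868652344), (421.9934997558594, 96.48272705078125), 70.70560455322266)
wrist release_pad ((503.728759765625, -64.57422637939453), (41.08416748046875, 34.28724670410156), 71.64141082763672) [ 0.5044 -0.0648  0.0658] 1105
wrist collar_face ((553.3739013671875, 77.26029968261719), (16.11725425720215, 38.09024429321289), 71.2032470703125) [0.5544 0.0775 0.0599] 617
wrist upright ((532.0084228515625, -28.41535186767578), (178.14306640625, 42.15662384033203), 48.51142120361328) [ 0.4957 -0.0875  0.0914]
wrist jaw_heel ((501.9527893066406, -64.31370544433594), (105.3409194946289, 36.53083419799805), 68.15494537353516) [ 0.5135 -0.0366  0.0809] 1398
side bed ((501.7071533203125, -72.86470031738281), (457.7529296875, 96.15428161621094), 70.7579345703125)
side release_pad ((512.3906860351562, -48.061744689941406), (9.25207233428955, 27.811147689819336), 74.07524871826172) [ 0.5127 -0.0493  0.0625] 34
side collar_face ((553.0253295898438, 75.20256042480469), (17.144121170043945, 37.393646240234375), 71.72478485107422) [0.5529 0.0736 0.0568] 88
side upright ((495.2579650878906, -91.28456115722656), (15.507073402404785, 43.588600158691406), 69.75471496582031) [ 0.4939 -0.093   0.086 ]
side jaw_heel ((501.8011779785156, -70.24906921386719), (112.26386260986328, 43.505287170410156), 72.26180267333984) [ 0.5013 -0.0721  0.079 ] 428
```

```bash
python3 -c "
import cv2;print(cv2.imread('pics/wz.png').shape)"
```

```text
(589, 399, 3)
```

View pics/wz.png

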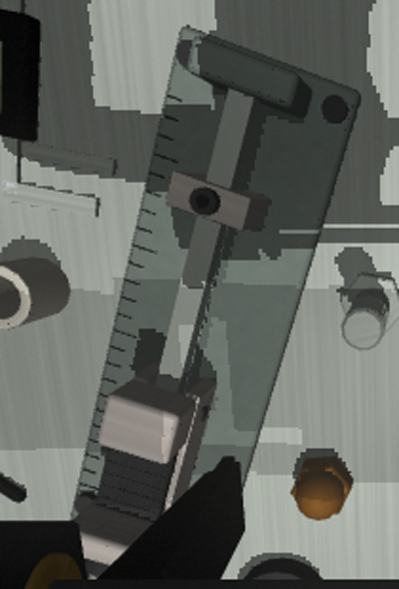

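View pics/sz.png

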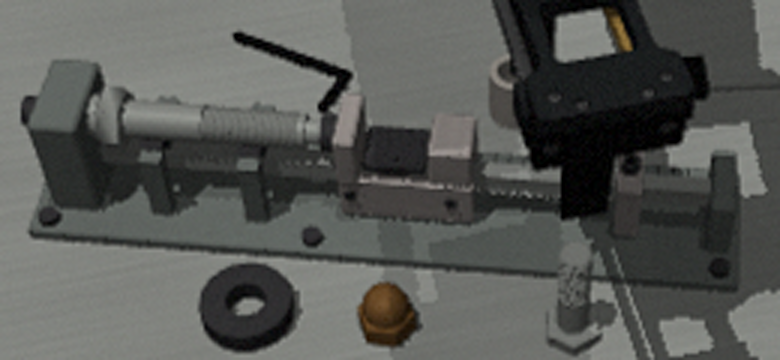

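The pad centre is at about (0.504, -0.064, 0.064), agreed between the scene and wrist views. The bar points 70.8° from x, and there is about 91 mm to go, which is within the stated 60 to 112. Next I close the fingers and move above the saddle, 4 mm back of the pad centre, with tool x along the bar.

>>> carry_out(moves=[-12,-29,0,0,0,0,-1,-12,-29,0,0,0,0,-1,-12,-29,0,0,0,0,-1,-12,-29,0,0,0,0,-1,-12,-28,0,0,0,0,-1], grip_force=40)

```text
time: 2.9
tcp_pos: [0.5048, -0.0604, 0.2397]
orientation: [2.221, 2.222, -0.0]
force: [-0.2, 0.7, 0.8]
width: 0.0601
```

>>> carry_out(moves=[0,0,10,0,0,6.4,-1,0,0,10,0,0,6.4,-1,0,0,10,0,0,6.3,-1,0,0,0,0,0,0,-1,0,0,0,0,0,0,-1])

```text
time: 3.4
tcp_pos: [0.506, -0.06, 0.2098]
orientation: [-2.557, -1.825, 0.0]
force: [0.2, 0.1, -0.6]
width: 0.0205
```

```bash
cat > st.py <<'E'
from h import *
s=arm.sense(); R=cv2.Rodrigues(np.array(s["orientation"],float))[0]
tip=np.array(s["tcp_pos"])+R[:,2]*arm.tip_extent
b=np.array([np.cos(np.radians(70.8)),np.sin(np.radians(70.8)),0]); pad=np.array([.504,-.064,.064])
n=np.array([b[1],-b[0],0]); e=tip-pad
F=np.array(s["force"])
print("t",round(float(s["time"]),2),"tip",tip.round(4),"along",round(e@b*1000,1),"across",round(e@n*1000,1),"up",round(e[2]*1000,1),"F along/across/up",np.round([F@b,F@n,F[2]],2),"w",round(float(s["width"]),4))
print("toolx",R[:,0].round(3),"z",R[:,2].round(3),"T",np.round(s["ft_torque"],2))
E
python3 st.py; python3 - <<'E'
from h import *
for n in ["scene","side"]:
    im,d=arm.get_image(n)
    cr=im[130:270,100:360] if n=="scene" else im[60:340,150:400]
    cv2.imwrite(f"pics/{n}2.png",cv2.resize(cr,None,fx=3 if n=="scene" else 2.1,fy=3 if n=="scene" else 2.1,interpolation=2))
E
```

```text
t 3.4 tip [ 0.506  -0.06    0.1848] along 4.4 across 0.6 up 120.8 F along/across/up [ 0.17  0.13 -0.63] w 0.0205
toolx [ 0.325  0.946 -0.   ] z [-0.  0. -1.] T [-0.06  0.03  0.04]
```

View pics/scene2.png

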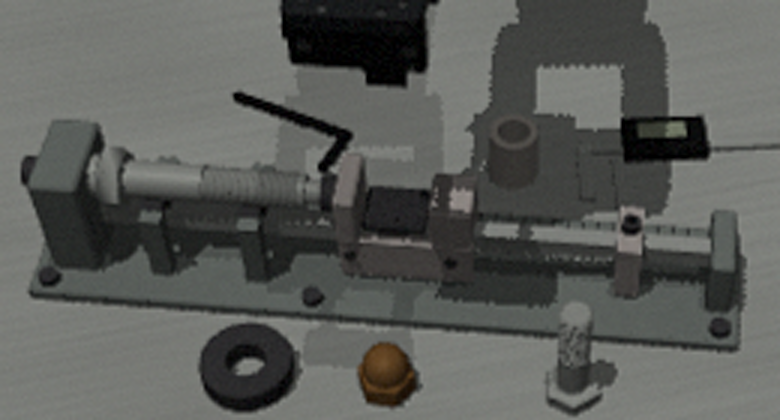

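View pics/side2.png

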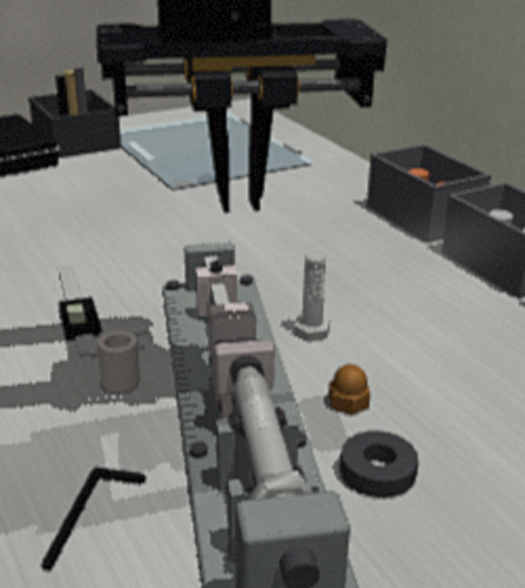

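The scene view is now clear: the pad shows dark at (398,208) in the enlarged picture, between the front upright and the rear post, with the collar at (628,250). The side view shows the fingers still closing. I descend to 20 mm above the pad.

>>> carry_out(moves=[0,0,20,0,0,0,-1,0,0,25,0,0,0,-1,0,0,25,0,0,0,-1,0,0,20,0,0,0,-1,0,0,6,0,0,0,-1])

```text
time: 4.0
tcp_pos: [0.5048, -0.0597, 0.1117]
orientation: [-2.556, -1.822, 0.004]
force: [-1.5, -0.1, -0.2]
width: 0.0001
```

```bash
python3 st.py; python3 - <<'E'
from h import *
b=np.array([np.cos(np.radians(70.8)),np.sin(np.radians(70.8)),0])
for n in ["scene","side","wrist"]:
    im,d=arm.get_image(n)
    cr={"scene":im[130:270,100:360],"side":im[60:340,150:400],"wrist":im}[n]; k={"scene":3,"side":2.1,"wrist":1.3}[n]
    cv2.imwrite(f"pics/{n}3.png",cv2.resize(cr,None,fx=k,fy=k,interpolation=2))
    if n=="scene":
        c=cam(n); q=arm.trace("collar_face",n)[0]; v,u=np.nonzero(q["region"]&(d>0)); P=deproj(c,u,v,d[v,u]); print(q["score"],q["extent"])
        T=P[(P[:,2]>0.054)&(P[:,2]<0.062)]; print(cv2.minAreaRect((T[:,:2]*1000).astype(np.float32)), T.mean(0).round(4)); e=(T-np.array([.504,-.064,0]))@b; print(np.percentile(e,[1,5,50,95,99]).round(4))
E
```

```text
t 4.0 tip [ 0.5047 -0.0597  0.0867] along 4.3 across -0.7 up 22.7 F along/across/up [-0.57 -1.35 -0.18] w 0.0001
toolx [ 0.326  0.945 -0.   ] z [-0.003  0.001 -1.   ] T [-0.02  0.04 -0.  ]
0.81 [306.4, 215.1, 8.5, 32.0]
((553.4555053710938, 77.53779602050781), (15.334084510803223, 39.93623352050781), 73.43651580810547) [0.5565 0.0762 0.0576]
[0.1421 0.1426 0.1492 0.157  0.1575]
```

View pics/scene3.png

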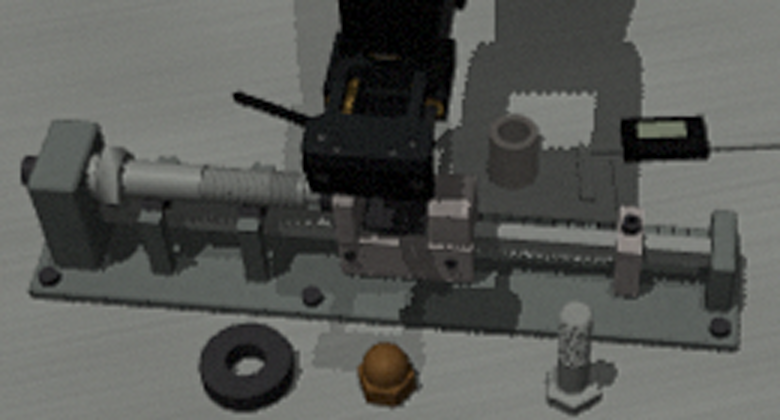

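View pics/side3.png

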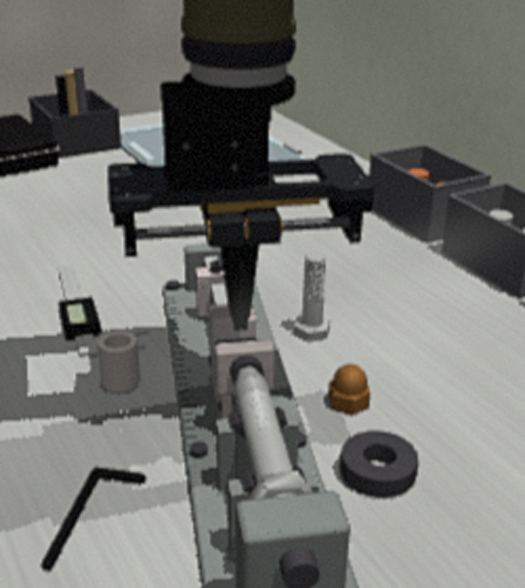

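View pics/wrist3.png

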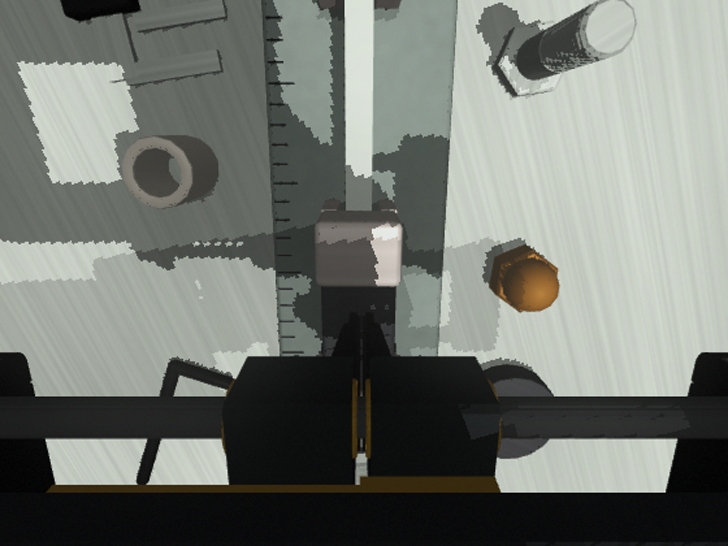

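The wrist view shows the fingertip at about (360,325), centred over the dark pad with the rear post just ahead, and the collar face puts the way to go at 92 mm. I press down in small steps.

>>> carry_out(moves=[0,0,10,0,0,0,-1,0,0,8,0,0,0,-1,0,0,4,0,0,0,-1,0,0,2,0,0,0,-1,0,0,0,0,0,0,-1])

```text
time: 4.7
tcp_pos: [0.5058, -0.06, 0.0893]
orientation: [-2.559, -1.822, 0.001]
force: [-0.5, 0.3, -0.2]
width: 0.0005
```

```bash
python3 st.py
```

```text
t 4.7 tip [ 0.5058 -0.06    0.0643] along 4.4 across 0.4 up 0.3 F along/across/up [ 0.16 -0.55 -0.23] w 0.0005
toolx [ 0.327  0.945 -0.   ] z [-0.001  0.    -1.   ] T [ 0.01  0.03 -0.01]
```

>>> carry_out(moves=[0,0,2,0,0,0,-1,0,0,2,0,0,0,-1,0,0,2,0,0,0,-1,0,0,1,0,0,0,-1,0,0,0,0,0,0,-1])

```text
time: 5.2
tcp_pos: [0.5063, -0.06, 0.0828]
orientation: [2.559, 1.822, 0.001]
force: [-0.4, -0.1, 3.9]
width: 0.0004
```

```bash
python3 st.py
```

```text
t 5.2 tip [ 0.5063 -0.06    0.0578] along 4.5 across 0.8 up -6.2 F along/across/up [-0.24 -0.33  3.86] w 0.0004
toolx [0.327 0.945 0.   ] z [ 0.001  0.    -1.   ] T [0.14 0.17 0.04]
```

>>> carry_out(moves=[0,0,1,0,0,0,-1,0,0,1,0,0,0,-1,0,0,0,0,0,0,-1,0,0,0,0,0,0,-1])

```text
time: 5.6
tcp_pos: [0.5062, -0.06, 0.0809]
orientation: [2.559, 1.822, 0.001]
force: [-1.4, 1.9, 4.6]
width: 0.0001
```

```bash
python3 st.py
```

```text
t 5.6 tip [ 0.5063 -0.06    0.0559] along 4.5 across 0.8 up -8.1 F along/across/up [ 1.38 -1.91  4.59] w 0.0001
toolx [0.327 0.945 0.   ] z [ 0.001  0.    -1.   ] T [ 0.21  0.11 -0.03]
```

The spring force of 4.6 N at 8 mm down fits the pad being pressed. I push back along the bar.

>>> carry_out(moves=[3,0,0,0,0,0,-1,3,0,0,0,0,0,-1,3,0,0,0,0,0,-1,4,0,0,0,0,0,-1,4,0,0,0,0,0,-1])

```text
time: 6.1
tcp_pos: [0.5118, -0.0439, 0.0808]
orientation: [2.559, 1.822, 0.0]
force: [-0.1, -2.0, 4.7]
width: 0.0002
```

```bash
python3 st.py;  python3 - <<'E'
from h import *
n="scene"; im,d=arm.get_image(n); cv2.imwrite("pics/scene4.png",cv2.resize(im[130:270,100:360],None,fx=3,fy=3,interpolation=2))
E
```

```text
t 6.1 tip [ 0.5118 -0.0439  0.0558] along 21.6 across 0.8 up -8.2 F along/across/up [-1.96  0.58  4.71] w 0.0002
toolx [ 0.327  0.945 -0.   ] z [ 0.    -0.001 -1.   ] T [-0.37  0.09  0.03]
```

View pics/scene4.png

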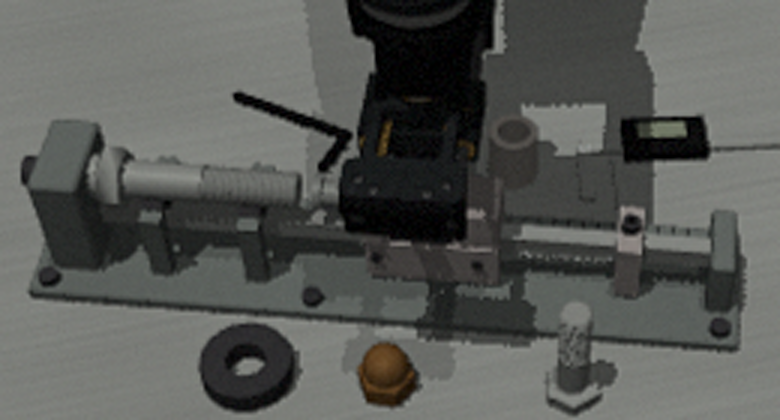

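The jaw is sliding: its heel has moved to x≈500 in the picture from 475, and the bolt has stayed put. I continue.

>>> carry_out(moves=[7,0,0,0,0,0,-1,7,0,0,0,0,0,-1,7,0,0,0,0,0,-1,7,0,0,0,0,0,-1,7,0,0,0,0,0,-1])

```text
time: 6.65
tcp_pos: [0.5235, -0.0103, 0.0808]
orientation: [2.559, 1.822, 0.001]
force: [0.5, -2.2, 4.5]
width: 0.0002
```

```bash
python3 st.py
```

```text
t 6.65 tip [ 0.5235 -0.0103  0.0558] along 57.1 across 0.7 up -8.2 F along/across/up [-1.9   1.22  4.51] w 0.0002
toolx [0.327 0.945 0.   ] z [ 0.001 -0.    -1.   ] T [-0.47 -0.08  0.01]
```

>>> carry_out(moves=[7,0,0,0,0,0,-1,7,0,0,0,0,0,-1,7,0,0,0,0,0,-1,7,0,0,0,0,0,-1,5,0,0,0,0,0,-1])

```text
time: 7.15
tcp_pos: [0.5343, 0.0208, 0.0809]
orientation: [2.559, 1.822, 0.001]
force: [2.8, -2.4, 4.4]
width: 0.0006
```

```bash
python3 st.py
```

```text
t 7.15 tip [0.5343 0.0208 0.0559] along 90.1 across 0.8 up -8.1 F along/across/up [-1.38  3.47  4.35] w 0.0006
toolx [0.327 0.945 0.   ] z [ 0.001 -0.    -1.   ] T [-0.49 -0.36  0.  ]
```

>>> carry_out(moves=[3,0,0,0,0,0,-1,3,0,0,0,0,0,-1,3,0,0,0,0,0,-1,2,0,0,0,0,0,-1,0,0,0,0,0,0,-1])

```text
time: 7.65
tcp_pos: [0.5366, 0.0307, 0.0802]
orientation: [-2.558, -1.822, 0.003]
force: [-1.5, -3.2, 5.2]
width: 0.0006
```

```bash
python3 st.py;  python3 - <<'E'
from h import *
n="scene"; im,d=arm.get_image(n); cv2.imwrite("pics/scene5.png",cv2.resize(im[130:270,100:360],None,fx=3,fy=3,interpolation=2))
E
```

```text
t 7.65 tip [0.5366 0.0307 0.0552] along 100.1 across -0.4 up -8.8 F along/across/up [-3.52 -0.33  5.18] w 0.0006
toolx [ 0.327  0.945 -0.001] z [-0.002 -0.    -1.   ] T [-0.67  0.17 -0.  ]
```

View pics/scene5.png

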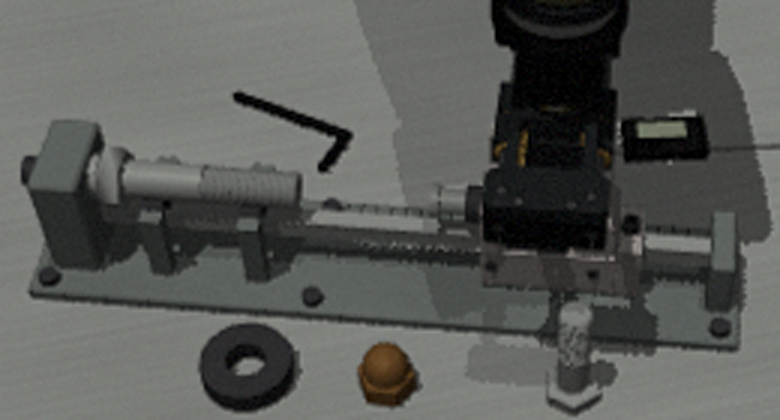

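Nearly home: the jaw heel is now right by the collar at about (613,235). I continue in small steps until the force shows the stop.

>>> carry_out(moves=[2,0,0,0,0,0,-1,2,0,0,0,0,0,-1,2,0,0,0,0,0,-1,0,0,0,0,0,0,-1])

```text
time: 8.1
tcp_pos: [0.5373, 0.0328, 0.0803]
orientation: [2.555, 1.822, -0.015]
force: [-6.3, -17.2, 10.0]
width: 0.0007
```

```bash
python3 st.py
```

```text
t 8.1 tip [0.5372 0.0326 0.0553] along 102.1 across -0.5 up -8.7 F along/across/up [-18.36  -0.29   9.97] w 0.0007
toolx [ 0.326  0.945 -0.01 ] z [-0.006 -0.008 -1.   ] T [-2.87  1.05  0.04]
```

The force along the bar rose to 18 N with the tip stopped at 102 mm, so the jaw is against the collar. I ease the push a little and lift straight up.

>>> carry_out(moves=[0,0,0,0,0,0,-1,-2,0,0,0,0,0,-1,0,0,-3,0,0,0,-1,0,0,-4,0,0,0,-1,0,0,-4,0,0,0,-1])

```text
time: 8.6
tcp_pos: [0.5355, 0.0333, 0.0886]
orientation: [-2.557, -1.82, 0.012]
force: [-0.5, -7.1, -5.8]
width: 0.0004
```

```bash
python3 st.py
```

```text
t 8.6 tip [0.5353 0.0333 0.0636] along 102.2 across -2.4 up -0.4 F along/across/up [-6.92  1.83 -5.81] w 0.0004
toolx [ 0.327  0.945 -0.004] z [-0.008 -0.002 -1.   ] T [-1.23  0.25  0.01]
```

>>> carry_out(moves=[-2,0,-2,0,0,0,-1,-2,0,-4,0,0,0,-1,0,0,-10,0,0,0,-1,0,0,-20,0,0,0,-1,0,0,-30,0,0,0,-1])

```text
time: 9.1
tcp_pos: [0.536, 0.0312, 0.157]
orientation: [-2.557, -1.82, 0.004]
force: [-0.1, -0.5, 0.4]
width: 0.0006
```

>>> carry_out(moves=[0,0,-40,0,0,0,-1,0,-10,-40,0,0,0,-1,0,-40,0,0,0,0,-1,0,-40,0,0,0,0,-1,0,0,0,0,0,0,-1])

```text
time: 9.6
tcp_pos: [0.4493, 0.0616, 0.2382]
orientation: [-2.557, -1.824, -0.001]
force: [-0.2, -0.4, -0.4]
width: 0.0002
```

```bash
python3 st.py;  python3 - <<'E'
from h import *
b=np.array([np.cos(np.radians(70.8)),np.sin(np.radians(70.8)),0])
for n in ["scene","side","wrist"]:
    im,d=arm.get_image(n)
    cr={"scene":im[130:270,100:360],"side":im[60:340,150:400],"wrist":im}[n]; k={"scene":3,"side":2.1,"wrist":1.3}[n]
    cv2.imwrite(f"pics/{n}6.png",cv2.resize(cr,None,fx=k,fy=k,interpolation=2))
    c=cam(n)
    for l in ["release_pad","collar_face","hub_bolt","spare_bolt_mid","dome_nut_mid","sleeve_mid","ring_gauge_mid","hex_key_mid","caliper_mid"]:
        for q in arm.trace(l,n)[:1]:
            v,u=np.nonzero(q["region"]&(d>0)); P=deproj(c,u,v,d[v,u]); e=(P-np.array([.504,-.064,0]))@b
            print(n,l,round(q["score"],2),np.round(q["extent"]),np.median(P,0).round(3), "along",np.percentile(e,[2,50,98]).round(4))
print(arm.sense()["time"])
E
```

```text
t 9.6 tip [0.4494 0.0616 0.2132] along 100.7 across -92.9 up 149.2 F along/across/up [-0.43 -0.06 -0.42] w 0.0002
toolx [0.325 0.946 0.001] z [ 0.     0.001 -1.   ] T [ 0.06  0.06 -0.  ]
scene release_pad 0.77 [279. 205.  22.  11.] [0.537 0.023 0.06 ] along [0.0731 0.0921 0.1111]
scene collar_face 0.73 [308. 216.   8.  26.] [0.566 0.074 0.055] along [0.1418 0.1502 0.16  ]
scene hub_bolt 0.75 [166. 190.  70.  20.] [ 0.468 -0.186  0.08 ] along [-0.1828 -0.1271 -0.0607]
scene spare_bolt_mid 0.65 [292. 247.  19.  37.] [0.633 0.018 0.028] along [0.1042 0.1207 0.1351]
scene dome_nut_mid 0.9 [230. 255.  20.  20.] [ 0.603 -0.09   0.023] along [-0.0083  0.008   0.0219]
scene sleeve_mid 0.67 [271. 181.  15.  26.] [0.446 0.03  0.032] along [0.0512 0.0683 0.0828]
scene ring_gauge_mid 0.84 [181. 254.  36.  32.] [ 0.571 -0.173  0.016] along [-0.1082 -0.0815 -0.0543]
scene hex_key_mid 0.48 [198. 174.  39.  28.] [ 0.361 -0.101  0.006] along [-0.1368 -0.0816 -0.0542]
scene caliper_mid 0.76 [335. 182.  90.  31.] [0.446 0.144 0.004] along [0.1133 0.1761 0.2853]
side collar_face 0.58 [278. 279. 102. 203
[... 709 characters left out ...]
ong [0.1101 0.1594 0.2762]
wrist release_pad 0.68 [372. 200.  41.  42.] [0.533 0.023 0.063] along [0.073  0.0921 0.11  ]
wrist collar_face 0.7 [371. 137.  47.  19.] [0.548 0.079 0.06 ] along [0.142  0.1506 0.1575]
wrist hub_bolt 0.53 [374. 210.  59. 137.] [0.53  0.023 0.076] along [0.0279 0.0899 0.1412]
wrist dome_nut_mid 0.59 [435. 262.  41.  30.] [ 0.59  -0.082  0.027] along [-0.0055  0.0111  0.0224]
wrist sleeve_mid 0.65 [270. 213.  32.  40.] [0.437 0.032 0.04 ] along [0.0536 0.0692 0.083 ]
wrist ring_gauge_mid 0.87 [428. 325.  40.  44.] [ 0.56  -0.189  0.019] along [-0.1133 -0.0993 -0.0541]
wrist caliper_mid 0.84 [254.  87.  84. 168.] [0.444 0.144 0.007] along [0.1138 0.1746 0.2699]
11.1
```

View pics/scene6.png

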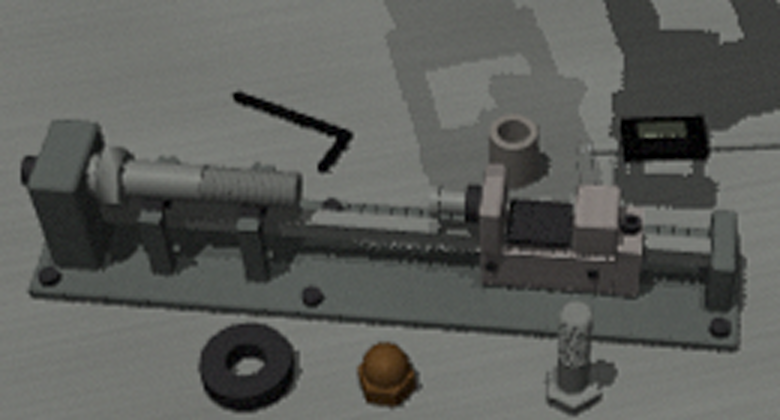

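View pics/wrist6.png

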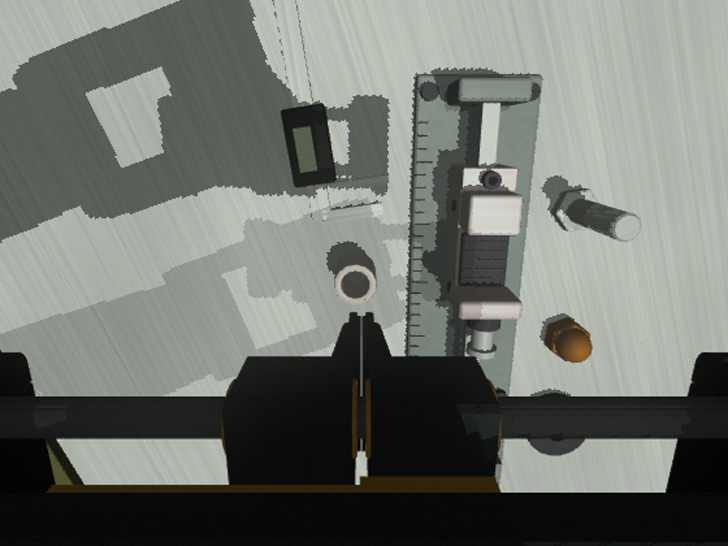

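View pics/side6.png

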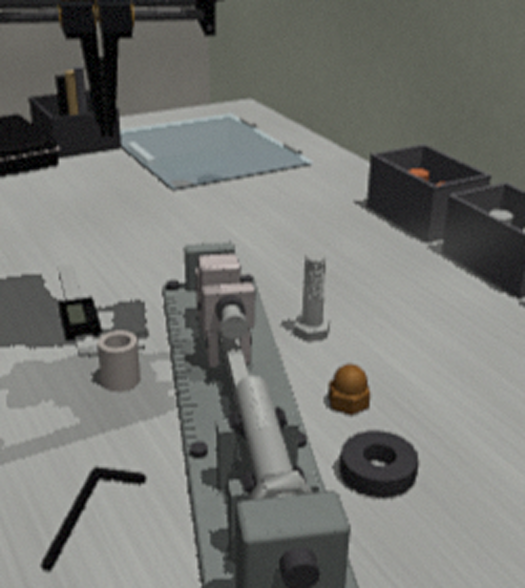

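The pad centre has moved 92 mm back, which puts the heel at 142 mm, level with the collar face at 142 mm, and the pictures show no gap. The pad sits about 3 mm low, which fits the pawl resting on a tooth (allowed up to 4 mm). The bolt and loose parts are unchanged within measuring error, and the arm is clear.

```bash
python3 -c "
from rig import arm
print(arm.hand_in())"
```

```text
the job is handed in; nothing more can be done
None
```

I pressed the release pad about 8 mm down with the closed fingertips and, keeping it pressed, pushed the jaw about 92 mm back until it met the stop collar. I then let the pad spring up, moved clear, and handed the job in at about 11 s; no verdict was reported.

- **Jaw:** the push force rose to 18 N with the fingertip stopped. Afterwards both the scene and wrist cameras put the heel level with the collar face (142 mm each), and the pictures show no gap.
- **Pad:** it is up, about 3 mm lower than at the start in both views. That fits its pawl resting on a tooth and is within the 5 mm limit.
- **Bolt and loose parts:** I compared positions before and after with the networks. The hub bolt reads within about 5 mm of its start. The spare bolt, dome nut and sleeve match except where a view was partly hidden at the start. I did not measure the ring gauge, hex key and caliper by name at the start, but they look unmoved in the pictures.
- **Checks that disagreed:** in the last side view the network took the whole fixture for the collar, and in the last wrist view it took the jaw for the bolt. I set both readings aside.
- **Lift-off:** the finger dragged on the rear post with about 6 N, so I backed it off 4 mm while lifting; the jaw did not move from the collar.

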